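# Prise a tight pulley up its shaft with a pry bar

### The arm

A 6-joint arm with a two-finger parallel gripper is mounted at the origin on the work surface. World frame = base frame: x ahead of the robot, y to its left, z up, the work surface at z = 0. Lengths are in m, angles in degrees, forces in N, time in s.
With the tool pointing down it reaches from about 0.3 to 0.75 m from the base axis. Payload 8.5 kg.
Tool frame: the origin (TCP) lies on the centre line of the jaws, within the pads' length; the fingertips stand 19 mm ahead of it and the grasp point (between the pads) is the TCP; z points along the fingers, y is the line along which they close (so a half turn about z gives the same grasp; the last joint's range is limited). The gripper opens to 88 mm and grips with 3 to 60 N. Pads are 18 mm wide; open, the fingers measure 123 mm over their backs; the gripper's body (75 mm by 187 mm) begins 45 mm behind the grasp point.
Start: joints at [57.508, 21.807, 74.336, -0, 83.858, -12.336], TCP at [0.19, 0.516, 0.236] pointing down, gripper open.
Joint ranges: [-178.18, 178.18], [-50.72, 133.34], [12.68, 142.11], [-81.47, 261.47], [9.98, 163.14], [-165.26, 165.26]. Speed limits (degrees/s): [136.94, 136.94, 180, 180, 180, 180].

### API

Orientations are given as [roll, pitch, yaw] about the fixed x, y, z axes, in that order (R = Rz(yaw) Ry(pitch) Rx(roll)).
In Python, from workcell import * gives the robot as it stands. The module is installed in compiled form; this text tells all that it offers. Calls block until the motion is done:
- move_to(position, orientation): joint-space move of the TCP to a pose.
- move_l(position, velocity=0.15, rot=None): straight line of the TCP; rot=None keeps the orientation; velocity is the mean speed in m/s.
- move_joints(angles): joint-space move.
- move_gripper(opening, grasp_force=None): opening from 0.0 (shut) to 1.0 (fully open); grasp_force is the grip in N (None keeps the last); returns when the fingers have stopped.
- sleep(seconds).
- ik(position, orientation): joint angles nearest the present ones, or None.
- get_obs(): the state.
- grab_frame(name): name is "side" or "top"; returns a dict with "image" (384x512x3 uint8, blue, green, red), "fx", "fy", "cx", "cy" (pixels), "R" (3x3) and "t" (3): a world point X has camera coordinates R X + t. Camera axes: x right, y down, z forward; pixel columns grow to the right and rows downward; lengths in m; the calibration is good to about 2 mm. A picture is of the moment at which its call begins. There is no depth.
A pose or a line that the arm cannot do raises PlanningError and nothing moves.
- close_job(): hands the job in; it is judged then, once.
The state is a dict: "t": time; "q": joint angles; "qd": joint speeds; "joint_efforts": joint torques, N m; "eef_pos": TCP position; "ee_rot": TCP orientation; "wrist_force": force on the tool from outside, world axes, zero at the start; "ft_torque": the same for the moment, N m; "width": opening from 0.0 (shut) to 1.0 (fully open); "grip_force": force on a finger pad.
Only numpy, scipy, OpenCV 4.12 (cv2) and the standard library are available. Lean on these libraries where they do the work, as an engineer would, in place of code of your own. Each camera call takes 0.05 s, during which the arm holds its last target. There are 200 camera calls.

### The job

The belt pulley is stuck tight on the alternator's upright shaft. Take the pry bar from the bench, lay it over the steel fulcrum block with its thin tip under the pulley's rim, and push its handle down so that the pulley is levered well up off its seat; then let go and leave the pulley raised. Do not push or pull the pulley with the gripper itself, and leave the spanner where it lies.

Things in the scene. Friction and masses are not known exactly. Their poses are not given: they have to be found in the camera images.
- pry_bar: Loose flat steel bar 320 mm long, 0.5 kg, tip roughly towards +y. Origin: middle of its flat underside; x runs handle to tip, z up. Black handle (steel end cap) x -160..0, 30 wide, 18 high; bare blade x 0..160, 26 wide, 10 thick, its last 40 mm (the tip) 6 thick. Balances at x = -30. It lies in one of two places on the robot's side of the alternator, the spanner in the other.
- fulcrum: Fixed upright steel block, its flat top 14 mm thick (x), 80 wide (y). Origin: centre of the top, 95 mm above the bench; z up; x points level at the pulley (world +y within 20 degrees). Pulley shaft axis at x = 100; a collar of 15 mm radius on it, level with the gap under the rim. The 12 mm thick base plate, 110 wide, ends at x = -25; beyond is bare bench.
- pulley (a joint): Rise in m of the dark steel pulley disc (110 mm across, 26 thick) on its shaft: 0 seated, 0.020 at the top stop; straight up only, stays where left, takes about 30 N (8 N at the handle's end). Its rim starts at fulcrum x = 45 mm; seated, its flat underside is 14 mm above the fulcrum's top, with a 39 mm high gap below it, down to the alternator's body.
- spanner: A bystander: one-piece steel spanner 249 mm long, shank 18 wide, 11 mm high, ring at its +x end and open jaw at the other, lying in the pry bar's other place. Origin: middle of its shank, on the bench.
Not all that is in view belongs to the job. Of the things that look like the part that bears fulcrum, the larger one is meant.

How it is judged:
By the outcome, as a careful person would: the job done as asked, in the order asked, and still so for the second after the job is handed in, with the robot touching nothing.
It also fails if it takes over 50 s, if anything falls off the work surface, if the arm or the gripper's body presses on something with over 40 N, if the wrist force passes 120 N, or if a joint passes its speed limit or range.

## Working session

There is one attempt and no reset: what is moved stays moved. The work goes in short steps, each a Python script; the robot and the scene stay as the last script left them, time stands still between calls to the robot, and variables do not carry over. Pictures are saved under pics/ and viewed, at most 10 in all, crops included, and the job is handed in when it is done.

```bash
mkdir -p pics
python3 - <<'E'
from workcell import *
import cv2,numpy as np
for n in("top","side"):
    f=grab_frame(n); cv2.imwrite(f"pics/{n}0.png",cv2.resize(f["image"],(800,600),interpolation=cv2.INTER_CUBIC)); cv2.imwrite(f"{n}0.png",f["image"])
    np.savez(f"{n}0.npz",**f)
    print(n,f["fx"],f["fy"],f["cx"],f["cy"],np.round(f["R"],3).tolist(),np.round(f["t"],3),np.round(-f["R"].T@f["t"],3))
print(get_obs()["t"])
E
```

```text
top 406.9121951029573 406.9121951029573 259.30009415904607 192.60349484811644 [[-0.02, -1.0, -0.006], [-0.982, 0.021, -0.185], [0.185, 0.002, -0.983]] [0.005 0.609 0.798] [ 0.45  -0.01   0.897]
side 366.29008133013 366.29008133013 252.9431294942605 189.67206019438532 [[0.965, -0.263, 0.008], [-0.186, -0.703, -0.686], [0.186, 0.661, -0.727]] [-0.576  0.157  0.773] [ 0.441 -0.551  0.674]
0.1
```

View pics/top0.png

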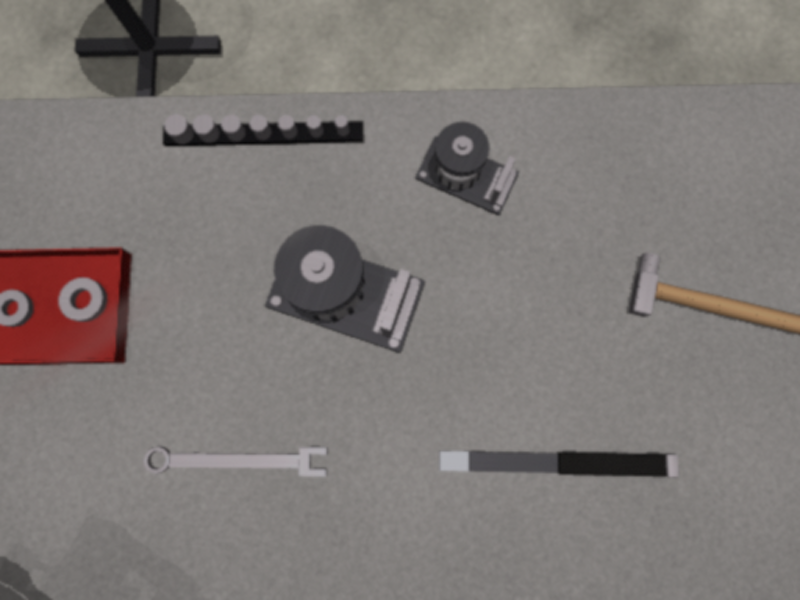

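View pics/side0.png

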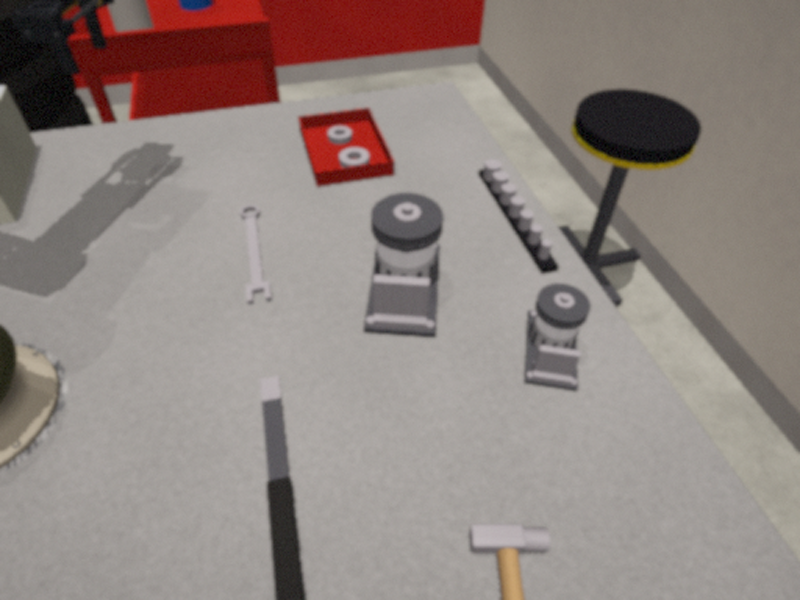

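The top view (800×600 scale) shows the spanner at (235,461) and the pry bar from its tip at (441,461) to its end cap at (672,465). The large alternator has its pulley at (318,265) and the fulcrum strip at (395,303). The smaller alternator at (465,160) is a decoy. The side view shows the same layout. Next I measure positions.

```bash
cat > h.py <<'E'
import cv2,numpy as np
def ray(f,p):
    d=f["R"].T@np.array([(p[0]-f["cx"])/f["fx"],(p[1]-f["cy"])/f["fy"],1.]); return -f["R"].T@f["t"],d
def onz(f,p,z):
    c,d=ray(f,p); return c+d*(z-c[2])/d[2]
def tri(f,p,g,q):
    c,d=ray(f,p);e,k=ray(g,q); s=np.linalg.lstsq(np.c_[d,-k],e-c,rcond=None)[0]
    a,b=c+d*s[0],e+k*s[1]; return (a+b)/2,np.linalg.norm(a-b)
def blobs(m,amin=15):
    return [(cv2.contourArea(c),c,cv2.minAreaRect(c)) for c in cv2.findContours(m.astype(np.uint8),0,cv2.CHAIN_APPROX_NONE)[0] if len(c)>=amin]
E
python3 - <<'E'
from h import *
T=dict(np.load("top0.npz"));S=dict(np.load("side0.npz"))
def show(f,roi,cond,z,tag):
    x0,y0,x1,y1=roi; g=f["image"].max(2).astype(int); m=np.zeros(g.shape,bool); m[y0:y1,x0:x1]=cond(g[y0:y1,x0:x1])
    for a,c,r in blobs(m):
        if a<12: continue
        bp=cv2.boxPoints(r); print(tag,a,np.round(r[0],1),np.round(r[1],1),round(r[2],1),np.round(onz(f,r[0],z),4)[:2],[np.round(onz(f,p,z)[:2],3).tolist() for p in bp])
show(T,(275,280,445,312),lambda g:g<40,.018,"handle")
show(T,(275,280,445,312),lambda g:g<90,.010,"bar dark")
show(T,(275,280,445,312),lambda g:g>150,.006,"bright")
show(T,(235,165,275,230),lambda g:g>145,.095,"fulc")
show(T,(185,160,220,185),lambda g:g>145,.14,"hub")
show(S,(230,175,285,185),lambda g:g>145,.095,"fulcS")
show(S,(250,128,272,142),lambda g:g>140,.14,"hubS")
for f,n,(a,b,c,d) in((T,"t",(165,135,285,235)),(S,"s",(225,115,290,220))):
    cv2.imwrite(f"{n}c.png",cv2.resize(f["image"][b:d,a:c],None,fx=4,fy=4,interpolation=2))
a,b=cv2.imread("tc.png"),cv2.imread("sc.png"); h=max(a.shape[0],b.shape[0])
pad=lambda i:cv2.copyMakeBorder(i,0,h-i.shape[0],0,0,0)
o=np.hstack([pad(a),pad(b)]);print(o.shape);cv2.imwrite("pics/crop.png",o)
E
```

```text
handle 805.5 [391.  296.6] [68.3 12.9] 1.5 [ 0.3889 -0.2788] [[0.379, -0.206], [0.405, -0.209], [0.399, -0.352], [0.373, -0.348]]
bar dark 1598.5 [363.5 296.5] [ 15. 125.] 90.0 [ 0.3896 -0.2232] [[0.408, -0.092], [0.402, -0.356], [0.372, -0.354], [0.377, -0.091]]
bright 45.5 [430. 298.] [12.  4.] 90.0 [ 0.3835 -0.3647] [[0.396, -0.362], [0.396, -0.37], [0.371, -0.368], [0.371, -0.359]]
bright 200.5 [290.5 295. ] [12. 17.] 90.0 [ 0.3955 -0.0694] [[0.408, -0.052], [0.408, -0.088], [0.383, -0.087], [0.383, -0.051]]
fulc 165.5 [258.9 200.1] [ 5.2 44.6] 19.9 [ 0.5864 -0.0065] [[0.546, 0.014], [0.631, -0.018], [0.627, -0.028], [0.543, 0.005]]
fulc 288.5 [250.5 192.2] [ 8.9 42.5] 19.4 [0.603 0.01 ] [[0.566, 0.033], [0.647, 0.003], [0.641, -0.013], [0.56, 0.016]]
hub 259.5 [202.3 170.3] [17.7 18.4] 45.0 [0.6391 0.1006] [[0.639, 0.125], [0.664, 0.1], [0.639, 0.076], [0.614, 0.101]]
fulcS 139.5 [256.5 178.7] [35.3  5.3] 4.1 [0.6055 0.0054] [[0.566, 0.011], [0.571, 0.027], [0.645, -0.001], [0.64, -0.016]]
fulcS 22.5 [282.5 179.5] [9. 3.] 90.0 [ 0.6611 -0.0118] [[0.662, 0.003], [0.669, 0.001], [0.66, -0.026], [0.653, -0.024]]
fulcS 58.0 [233.5 179.5] [9. 7.] 90.0 [0.5553 0.0162] [[0.551, 0.032], [0.566, 0.028], [0.56, 0.001], [0.545, 0.005]]
hubS 131.5 [260. 135.] [10. 16.] 90.0 [0.6396 0.0993] [[0.627, 0.122], [0.663, 0.113], [0.652, 0.077], [0.617, 0.086]]
(420, 740, 3)
```

View pics/crop.png

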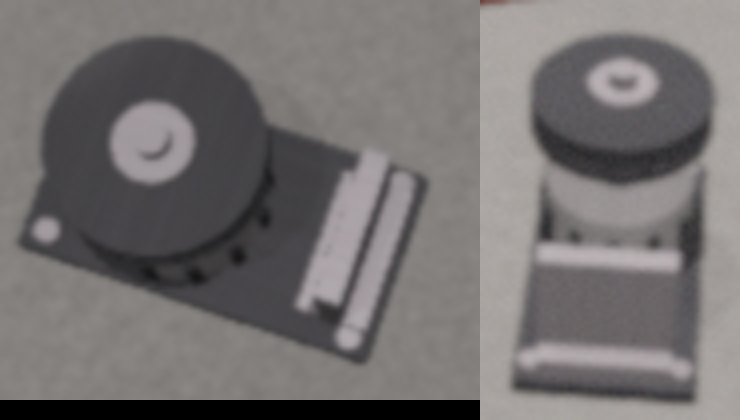

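The crop shows the fulcrum strip and its side face, plus the plain base-plate strip behind it. Both views agree: the fulcrum is at about (0.605,0.0065) with x 20° off +y, and the bar's origin is at about (0.391,-0.2105), yaw 88.2°. Next I grasp the bar.

```bash
cat >> h.py <<'E'
from workcell import *
from scipy.spatial.transform import Rotation as Ro
F=np.array([.6048,.0065,.095]); YF=70.; GX=-.060; GZ=.021
xf=np.array([np.cos(np.radians(YF)),np.sin(np.radians(YF)),0])
FLIP=0
def rot(yaw,a=0): return [180,-a,yaw] if not FLIP else [180,a,yaw-180]
def bar2tcp(tipx,h,a=0,dy=0.):
    """bar placed with level tip at fulcrum x=tipx, underside h above fulcrum top, then tilted tip-up by a deg about the x=-7mm edge"""
    v=np.array([tipx-.160+GX+.007,0,h+GZ]); c,s=np.cos(np.radians(a)),np.sin(np.radians(a))
    v=np.array([c*v[0]-s*v[2],dy,s*v[0]+c*v[2]])
    yf=np.cross([0,0,1],xf)
    return F+xf*(v[0]-.007)+yf*v[1]+np.array([0,0,v[2]])
def st(tag=""):
    o=get_obs(); print(tag,"t",round(o["t"],2),"p",np.round(o["eef_pos"],4),"F",np.round(o["wrist_force"],1),"w",round(o["width"],3),"g",round(o["grip_force"],1),flush=True); return o
E
python3 - <<'E'
import h; from h import *
o=get_obs(); print(o["ee_rot"])
g=np.array([.391,-.2105,0])+GX*np.array([np.cos(np.radians(88.2)),np.sin(np.radians(88.2)),0])+[0,0,GZ]
for fl in(0,1):
    h.FLIP=fl
    for p,r in((g+[0,0,.1],rot(88.2)),(g,rot(88.2)),(bar2tcp(-.03,.05),rot(70)),(bar2tcp(.078,.003),rot(70)),(bar2tcp(.078,0,20),rot(70,20))):
        q=ik(list(p),r); print(fl,np.round(p,3),None if q is None else np.round(q,1))
E
```

```text
[-1.79927400e+02 -1.55107561e-02  1.59844192e+02]
0 [ 0.389 -0.27   0.121] [-49.2  21.6  96.4   0.   62.  -47.4]
0 [ 0.389 -0.27   0.021] [-49.2  31.  102.7   0.   46.3 -47.4]
0 [ 0.519 -0.228  0.166] [-35.7  26.9  78.1   0.   75.  -15.7]
0 [ 0.556 -0.127  0.119] [-24.7  30.   81.2  -0.   68.7  -4.7]
0 [ 0.557 -0.126  0.069] [-33.4  34.5  86.   21.4  65.9 -23.4]
1 [ 0.389 -0.27   0.121] [-49.2  21.6  96.4  -0.   62.  132.6]
1 [ 0.389 -0.27   0.021] [-49.2  31.  102.7  -0.   46.3 132.6]
1 [ 0.519 -0.228  0.166] [-35.7  26.9  78.1  -0.   75.  164.3]
1 [ 0.556 -0.127  0.119] None
1 [ 0.557 -0.126  0.069] [-33.4  34.5  86.   21.4  65.9 156.6]
```

Run:
```python
from h import *
g=np.array([.391,-.2105,0])+GX*np.array([np.cos(np.radians(88.2)),np.sin(np.radians(88.2)),0])+[0,0,GZ]
move_to(list(g+[0,0,.2]),rot(88.2)); st()
move_l(list(g),.2); st("down")
move_gripper(0.0,60); st("grip")
move_l(list(g+[0,0,.15]),.2); st("up")
p=bar2tcp(-.005,.05); move_to(list(p),rot(70)); st("pre")
ims=[]
for n in("top","side"):
    f=grab_frame(n); np.savez(f"{n}1.npz",**f); ims.append(f["image"])
cv2.imwrite("pics/pre.png",cv2.resize(np.hstack([ims[0][90:384,130:430],ims[1][80:374,150:450]]),(800,392)))
```

```text
t 2.96 p [ 0.3894 -0.27    0.221 ] F [0.  0.2 0.3] w 1.003 g 0.0
down t 4.11 p [ 0.3894 -0.2707  0.0217] F [0.9 1.5 0.4] w 1.001 g 0.0
grip t 5.41 p [ 0.3891 -0.2705  0.021 ] F [-0.4  0.6  0.6] w 0.004 g 0.0
up t 6.31 p [ 0.3888 -0.2701  0.1701] F [-0.9 -0.1  0. ] w 0.005 g 0.0
pre t 6.97 p [ 0.5271 -0.2049  0.1649] F [-0.3 -0.1  0.8] w 0.004 g 0.0
```

View pics/pre.png

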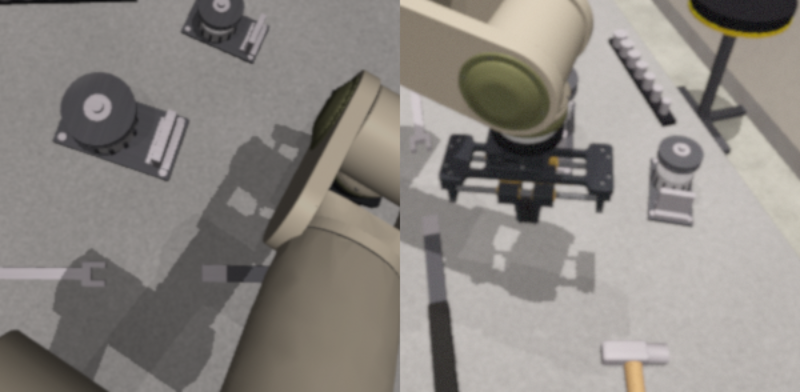

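The gripper closed on nothing. In the side view (crop) the bar still lies unmoved at about (435,290), and its position disagrees with mine. I'll triangulate it across both views.

Run:
```python
from h import *
T=dict(np.load("top0.npz"));S=dict(np.load("side0.npz"))
k=.64
for n,a,b in(("tip end",(441,461),(270,379)),("blade/handle",(558,462),(279,481)),("tip/blade",(469,461),(272,401)),("spanner ring",(158,460),(251,212)),("spanner jaw",(313,461),(258,290)),("hub",(318,266),(407,211)),("base corner far-right",(424,281),(435,332)),("base corner near-right",(402,351),(366,330))):
    p,e=tri(T,np.array(a)*k,S,np.array(b)*k); print(n,np.round(p,4),round(e,4), np.round(onz(T,np.array(a)*k,0),3),np.round(onz(S,np.array(b)*k,0),3))
def proj(f,X): c=f["R"]@X+f["t"]; return np.round(f["fx"]*c[:2]/c[2]+[f["cx"],f["cy"]],1)
p=np.array(get_obs()["eef_pos"]);print(proj(S,p), (proj(S,p)-[150,80])*1.3333+[400,0])
```

```text
tip end [ 0.3972 -0.0519  0.0038] 0.0032 [ 0.395 -0.052  0.   ] [ 0.399 -0.049  0.   ]
blade/handle [ 0.3917 -0.2101  0.0088] 0.0004 [ 0.391 -0.212  0.   ] [ 0.391 -0.206  0.   ]
tip/blade [ 0.396  -0.09    0.0048] 0.0023 [ 0.395 -0.09   0.   ] [ 0.397 -0.087  0.   ]
spanner ring [0.4069 0.3352 0.0041] 0.0047 [0.404 0.337 0.   ] [0.409 0.34  0.   ]
spanner jaw [0.4002 0.122  0.0103] 0.0017 [0.399 0.124 0.   ] [0.4   0.132 0.   ]
hub [0.6397 0.0981 0.1405] 0.0015 [0.674 0.118 0.   ] [0.693 0.269 0.   ]
base corner far-right [ 0.6476 -0.0351  0.0107] 0.003 [ 0.648 -0.035  0.   ] [ 0.653 -0.027  0.   ]
base corner near-right [ 0.5485 -0.0017  0.0072] 0.0033 [ 0.548 -0.002  0.   ] [0.551 0.004 0.   ]
[245.8 243.4] [527.73014 217.86122]
```

Run:
```python
from h import *
S=dict(np.load("side1.npz"))
def proj(f,X): c=f["R"]@X+f["t"]; return f["fx"]*c[:2]/c[2]+[f["cx"],f["cy"]]
p=np.array(get_obs()["eef_pos"]);x0,y0=205,205
im=S["image"][y0:y0+70,x0:x0+90]; im=cv2.resize(im,None,fx=8,fy=8,interpolation=2)
for dz,c in((0,(0,255,0)),(-.019,(0,0,255)),(.045,(255,0,0))):
    u=(proj(S,p+[0,0,dz])-[x0,y0]+.5)*8; cv2.drawMarker(im,tuple(int(v) for v in u),c,1,16,2)
cv2.imwrite("pics/finger.png",im)
```

```text
(no output)
```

View pics/finger.png

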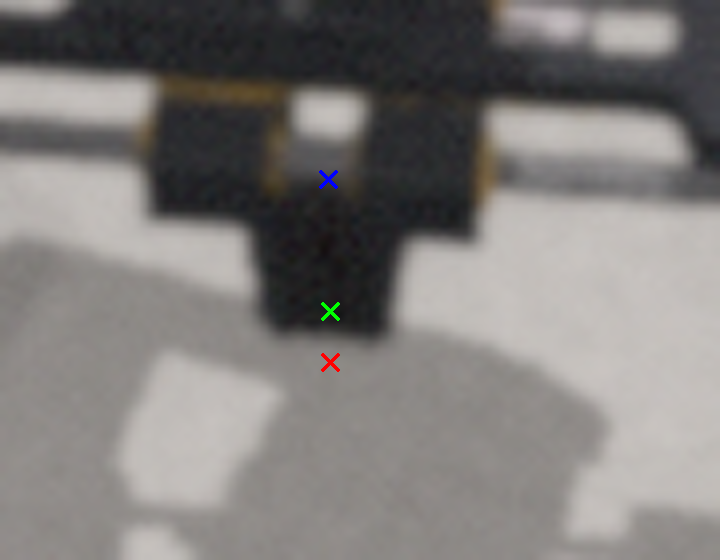

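The close-up at (330,311–335) shows the closed fingertips level with the reported TCP, not 19 mm beyond it. At z=0.021 the fingers therefore passed over the 18 mm handle. I'll go back and find the bench by touch, in small force-guarded steps with the fingers straddling the handle.

Run:
```python
from h import *
g=np.array([.391,-.2105,0])+GX*np.array([np.cos(np.radians(88.2)),np.sin(np.radians(88.2)),0])
move_gripper(1.0)
move_to(list(g+[0,0,.12]),rot(88.2)); move_l(list(g+[0,0,.019]),.15); f0=np.array(st("start")["wrist_force"])
z=.019
while z>-.0005:
    z-=.002; move_l(list(g+[0,0,z]),.03); o=get_obs()
    if abs(o["wrist_force"][2]-f0[2])>4: break
o=st(f"cmd z {z:.4f}")
```

```text
start t 9.9 p [ 0.3898 -0.2706  0.0196] F [0.8 0.  0.7] w 1.002 g 0.0
cmd z -0.0010 t 12.4 p [ 0.3891 -0.2704 -0.0011] F [0.4 0.2 1. ] w 0.999 g 0.0
```

Run:
```python
from h import *
p=np.array(get_obs()["eef_pos"]); 
g=np.array([.391,-.2105,0])+GX*np.array([np.cos(np.radians(88.2)),np.sin(np.radians(88.2)),0])
z=-.001
while z>-.010:
    z-=.0015; move_l(list(g+[0,0,z]),.03); o=get_obs()
    if o["wrist_force"][2]>5 : break
st(f"cmd z {z:.4f}")
if z>-.010:
    z+=.002; move_l(list(g+[0,0,z]),.05)
move_gripper(0.0,60); st("grip")
```

```text
cmd z -0.0040 t 12.9 p [ 0.3892 -0.2706 -0.0025] F [-2.9  4.  25.5] w 0.998 g 12.6
grip t 14.07 p [ 0.3891 -0.2705 -0.002 ] F [-0.6  0.8 -0.3] w 0.331 g 60.6
```

```bash
sed -i 's/GZ=.021/GZ=-.002/' h.py
python3 - <<'E'
from h import *
p=np.array(get_obs()["eef_pos"]); 
move_l([p[0],p[1],.12],.2); st("up")
move_to(list(bar2tcp(-.005,.05)),rot(70)); st("pre")
ims=[]
def proj(f,X): c=f["R"]@X+f["t"]; return f["fx"]*c[:2]/c[2]+[f["cx"],f["cy"]]
tip=F+xf*-.005+[0,0,.05+.003]
for n,(x,y) in(("top",(180,130)),("side",(190,100))):
    f=grab_frame(n); np.savez(f"{n}1.npz",**f); im=cv2.resize(f["image"][y:y+130,x:x+130],None,fx=3,fy=3,interpolation=2)
    print(n,proj(f,tip)); u=(proj(f,tip)-[x,y]+.5)*3; cv2.drawMarker(im,tuple(int(v) for v in u),(0,255,0),1,12,1); ims.append(im)
cv2.imwrite("pics/pre2.png",np.hstack(ims))
E
```

```text
up t 14.82 p [ 0.3885 -0.2699  0.1188] F [ 0.5  0.5 -6.8] w 0.333 g 60.3
pre t 15.49 p [ 0.5273 -0.2044  0.1411] F [-0.7  1.  -5.9] w 0.331 g 60.3
top [254.07257313 186.76696923]
side [256.20054794 162.44629148]
```

View pics/pre2.png

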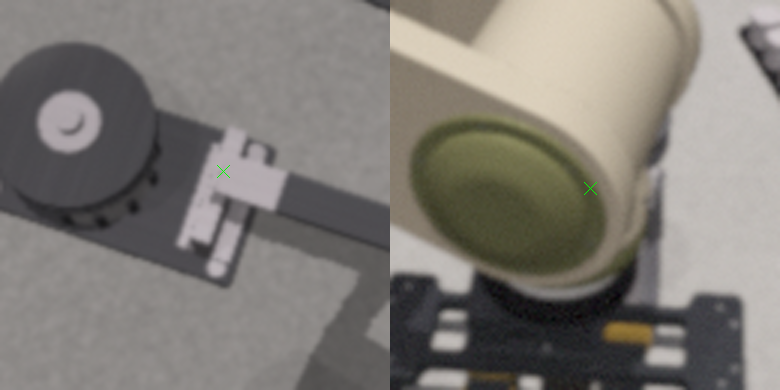

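Run:
```python
from h import *
T=dict(np.load("top1.npz")); g=T["image"].max(2).astype(int)
print("fulcrum/tip rows: cols 246..310 step 1, rows 178..206")
for r in range(178,208): print(r,*g[r,248:312:2])
```

```text
fulcrum/tip rows: cols 246..310 step 1, rows 178..206
178 80 118 150 170 181 181 161 98 147 144 110 121 141 146 145 143 140 144 144 146 145 145 146 149 149 142 144 145 144 142 146 146
179 81 128 166 173 180 180 153 111 164 161 116 96 134 144 141 141 139 142 144 147 144 147 147 148 148 143 145 146 144 144 148 146
180 85 145 171 177 180 178 137 117 166 166 129 82 125 144 142 141 138 139 144 145 144 147 145 146 146 144 146 146 145 146 148 147
181 95 162 177 181 181 178 124 122 167 166 127 79 127 145 142 142 140 141 144 144 146 146 144 146 145 143 146 146 147 146 148 149
182 104 170 181 182 181 180 144 145 167 166 115 80 131 144 143 141 141 145 146 143 147 147 147 146 144 141 146 148 148 146 146 148
183 112 173 181 181 180 180 172 172 173 171 110 85 136 144 143 142 140 147 146 143 146 147 148 144 145 143 148 149 148 147 147 148
184 130 176 183 180 180 180 180 180 180 177 122 98 139 143 144 140 139 146 147 143 144 145 147 143 147 146 148 147 147 147 147 148
185 149 178 183 177 180 180 181 181 181 180 160 131 145 144 144 141 141 145 146 144 140 143 145 144 147 146 147 143 144 144 145 145
1
[... 1867 characters left out ...]
4 76 65 70 77 80 81 80 82 82 82 81 79 80 80 81 80 80 79 81 80
202 186 186 157 77 104 107 109 63 65 95 95 93 89 83 67 65 75 78 81 80 80 81 82 80 80 80 80 81 81 81 80 80
203 185 184 139 95 124 111 104 55 73 95 95 95 94 93 86 72 62 70 76 80 81 80 80 81 81 80 80 80 81 81 81 80
204 185 182 116 119 157 132 111 51 78 94 94 95 95 95 94 86 78 64 64 74 79 80 81 81 81 80 80 80 80 80 80 81
205 187 180 102 138 171 162 123 53 84 93 92 95 94 94 93 92 90 84 74 62 69 76 80 81 80 81 81 81 80 80 81 80
206 188 175 91 147 174 174 115 59 90 94 93 93 92 94 93 95 94 95 90 80 64 63 73 78 81 80 81 81 81 80 80 80
207 187 162 88 158 175 176 110 74 102 95 93 93 93 93 94 95 94 97 95 90 82 70 62 70 76 80 80 80 81 80 80 80
```

Run:
```python
from h import *
T=dict(np.load("top1.npz")); yf=np.cross([0,0,1],xf)
for z in(.141,.151,.161):
  for nm,p in(("border",(273.5,193.7)),("col300 blade mid",(299.,202.2))):
    d=onz(T,p,z)-F; print(nm,z,"fx",round(d@xf,4),"fy",round(d@yf,4))
c,e=[onz(T,p,.095) for p in((252.5,171),(245,192))]
for p in((257,170.5),(241,209)): 
    d=onz(T,p,.095)-F; print("fulc corner?",np.round(d@xf,4),np.round(d@yf,4))
```

```text
border 0.141 fx -0.0435 fy -0.0005
col300 blade mid 0.141 fx -0.0941 fy -0.0005
border 0.151 fx -0.0439 fy 0.0014
col300 blade mid 0.151 fx -0.0938 fy 0.0014
border 0.161 fx -0.0442 fy 0.0032
col300 blade mid 0.161 fx -0.0934 fy 0.0032
fulc corner? 0.0048 -0.0436
fulc corner? 0.0094 0.0412
```

The top view puts the bar within about 1.5 mm and 1° of plan: the tip/blade border at pixel (273.5,193.7) lies at fulcrum x=-0.044, y=+0.001. Next I insert the tip and lower it onto the fulcrum, watching the force.

Run:
```python
from h import *
move_l(list(bar2tcp(-.010,.005)),.1); st("low")
for t in(.03,.04,.055,.070,.077):
    move_l(list(bar2tcp(t,.005)),.1); o=st(f"in {t}")
    f=np.array(o["wrist_force"])
    if np.linalg.norm(f-[0,0,-5.5])>15: print("STOP"); break
ims=[]
for n,(x,y) in(("top",(160,120)),("side",(190,100))):
    f=grab_frame(n); np.savez(f"{n}2.npz",**f); ims.append(cv2.resize(f["image"][y:y+130,x:x+130],None,fx=3,fy=3,interpolation=2))
cv2.imwrite("pics/in.png",np.hstack(ims))
```

```text
low t 16.19 p [ 0.5262 -0.21    0.0984] F [ 0.  -0.4 -6. ] w 0.335 g 60.3
in 0.03 t 16.74 p [ 0.54   -0.1719  0.0982] F [-1.2 -0.6 -5.9] w 0.333 g 60.3
in 0.04 t 16.99 p [ 0.5432 -0.1626  0.098 ] F [-0.4 -0.7 -6.3] w 0.332 g 60.3
in 0.055 t 17.29 p [ 0.5484 -0.1484  0.098 ] F [ 0.6 -0.6 -5.4] w 0.332 g 60.3
in 0.07 t 17.59 p [ 0.5535 -0.1342  0.098 ] F [-0.2  0.1 -7.2] w 0.33 g 60.3
in 0.077 t 17.84 p [ 0.5559 -0.1277  0.098 ] F [-0.6 -0.2 -5.8] w 0.333 g 60.3
```

View pics/in.png

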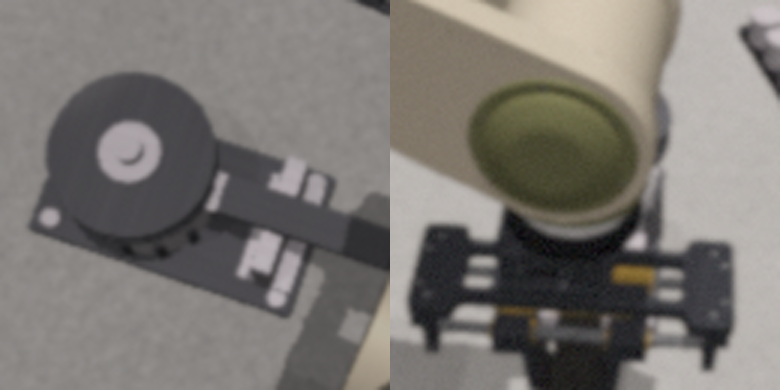

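The picture shows the blade over the fulcrum with its bright tip going under the rim at (218,193), and contact forces are nil. Now I lever.

Run:
```python
from h import *
T=lambda f:f
for a in(0,4,8,11,14,16,18):
    move_l(list(bar2tcp(.077,.0,a)),.08,rot(70,a)); o=st(f"a{a}")
    if np.linalg.norm(o["wrist_force"])>70: print("STOP"); break
f=grab_frame("top"); np.savez("top3.npz",**f)
g=f["image"].max(2); m=np.zeros(g.shape,bool); m[155:190,185:222]=g[155:190,185:222]>145
for A,c,r in blobs(m): 
    if A>100: print("hub",np.round(r[0],2),np.round(r[1],1))
cv2.imwrite("pics/lev.png",cv2.resize(f["image"][110:270,150:360],None,fx=3.5,fy=3.5,interpolation=2))
```

```text
a0 t 18.19 p [ 0.556  -0.1281  0.0929] F [ 1.  -0.3 -5.1] w 0.332 g 60.6
a4 t 18.46 p [ 0.5556 -0.128   0.0834] F [-2.  -0.5 -4.1] w 0.332 g 60.6
a8 t 18.73 p [ 0.5574 -0.1259  0.0754] F [ 2.4  5.6 -0.1] w 0.337 g 60.0
a11 t 18.98 p [ 0.5581 -0.1249  0.0689] F [2.4 4.9 4.7] w 0.335 g 60.0
a14 t 19.23 p [ 0.5588 -0.1236  0.0622] F [1.7 3.2 6.6] w 0.337 g 60.0
a16 t 19.48 p [ 0.5593 -0.1225  0.0578] F [2.8 2.4 8.2] w 0.335 g 60.0
a18 t 19.73 p [ 0.5598 -0.1212  0.0533] F [1.  1.9 8.6] w 0.336 g 60.0
hub [201.5 168.5] [19. 19.]
```

View pics/lev.png

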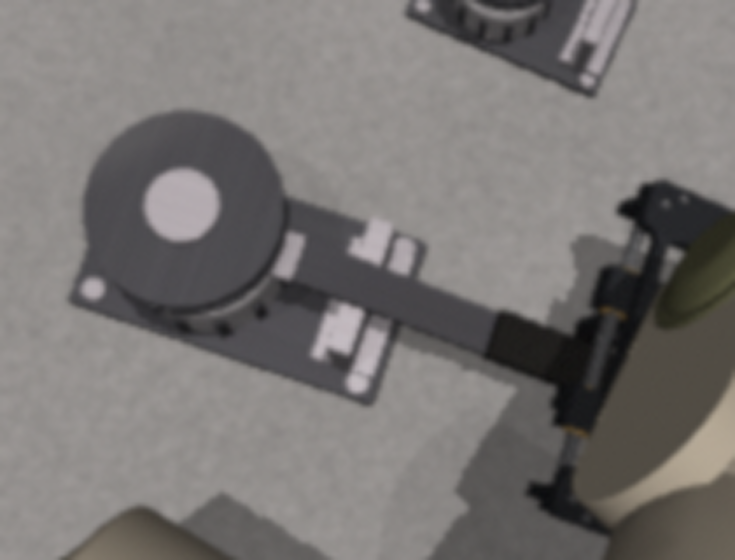

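The pulley has risen: its hub moved to (201.5,168.5) and the shaft stub no longer shows above it. I'll push a little further, then let go, retreat along the tool axis and check.

Run:
```python
from h import *
for a in(19,20,20.7):
    move_l(list(bar2tcp(.077,.0,a)),.06,rot(70,a)); o=st(f"a{a}")
    if np.linalg.norm(o["wrist_force"])>35: print("STOP"); break
move_gripper(1.0); st("open")
p=np.array(get_obs()["eef_pos"]); R=Ro.from_euler("xyz",rot(70,a),degrees=True).as_matrix()
move_l(list(p-R[:,2]*.12),.12); st("back")
q=np.array(get_obs()["eef_pos"])
move_to(list(q-xf*.12+[-.12,0,.12]),rot(70,0)); sleep(.5); st("away")
ims=[]
from h import tri
P={}
for n,(x,y) in(("top",(160,110)),("side",(200,100))):
    f=grab_frame(n); np.savez(f"{n}4.npz",**f); ims.append(cv2.resize(f["image"][y:y+190,x:x+130],None,fx=3,fy=3,interpolation=2))
    g=f["image"].max(2); m=np.zeros(g.shape,bool); 
    s=(slice(155,190),slice(185,222)) if n=="top" else (slice(115,142),slice(247,274))
    m[s]=g[s]>142
    for A,c,r in blobs(m):
        if A>80: print(n,"hub",np.round(r[0],2),np.round(r[1],1)); P[n]=(f,r[0])
cv2.imwrite("pics/fin.png",np.hstack(ims))
if len(P)==2: print("hub top",tri(*P["top"],*P["side"]))
```

```text
a19 t 20.02 p [ 0.5601 -0.1205  0.0513] F [ 0.2  1.9 10.7] w 0.339 g 60.0
a20 t 20.27 p [ 0.5604 -0.1199  0.0491] F [ 0.5  1.3 10.7] w 0.336 g 60.0
a20.7 t 20.52 p [ 0.5606 -0.1193  0.0476] F [-1.1  1.6 11.9] w 0.333 g 60.0
open t 21.49 p [ 0.5591 -0.119   0.045 ] F [ 0.2 -0.5  0.7] w 1.003 g 0.0
back t 22.64 p [ 0.5444 -0.1585  0.1567] F [ 0.  -0.5 -0.7] w 1.002 g 0.0
away t 24.04 p [ 0.3835 -0.2712  0.2766] F [ 0.3 -0.5  0.9] w 0.998 g 0.0
top hub [201.5 167.5] [19. 19.]
side hub [260. 129.] [12. 18.]
hub top (array([0.63974378, 0.09958765, 0.1572516 ]), np.float64(0.0008109607246695832))
```

View pics/fin.png

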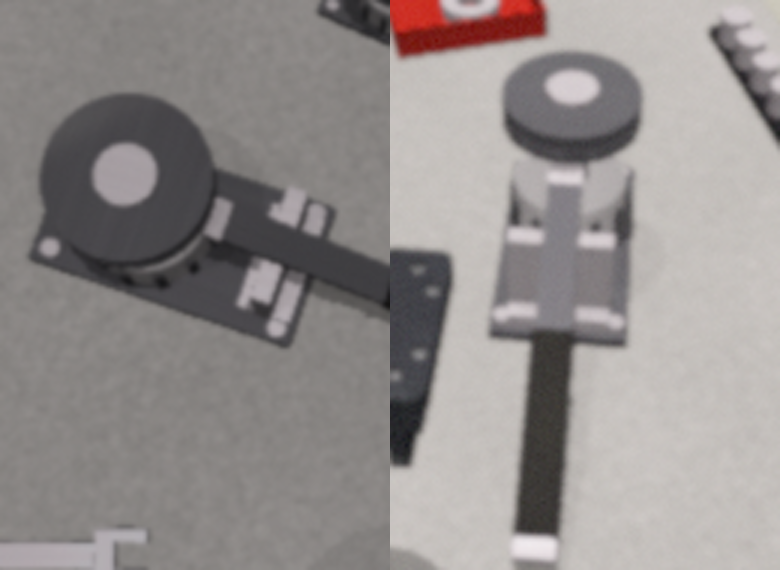

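The pulley hangs clear of the alternator body, with its hub top at z≈0.157, up from about 0.140. The bar leans at rest on the fulcrum under the rim, and the spanner is where it was. The robot is clear, so I'll hand the job in.

```bash
python3 -c "
from workcell import *
print(get_obs()['t'],close_job())"
```

```text
the job is handed in; nothing more can be done
24.1417 None
```

I levered the pulley up about 17 mm (camera estimate) with the pry bar over the fulcrum, let go and left it raised; the robot is clear, the spanner is untouched, and I handed the job in at 24 s.

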